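Level the appliance stand with its handwheel

TASK

Level the small appliance stand: set the spirit level on the middle of its deck, lengthwise, and crank the handwheel until the bubble stands between the two lines while the level is pressed down firmly onto the sprung deck (about 10 N; unpressed, the deck springs up and the reading is false). Finish while still holding the level pressed down, with the bubble centred, and leave the other things on the table where they are.

Things in the scene. Friction and masses are not known exactly. Their poses are not given: they have to be found in the camera images.
- stand: Appliance levelling stand, fixed to the table: dark steel base plate 150 (x) x 310 (y) mm, grey deck above it, black handwheel above its -y end. Origin: on the table, 15 mm from the plate's centre towards +y; x across, y along the stand, from the handwheel end to the pivot end. The deck's pivot pin is parallel to x at y = +125 mm, z = 58 mm.
- deck: Grey deck plate of the stand, 140 (x) x 217 (y) x 10 mm. Origin on the pivot pin; y lengthwise, away from the handwheel, z square to the plate, top at z = +14 mm. Tilts about x only. Weak springs hold its handwheel end 0.04 rad above its true position on the cradle below; 3 to 5 N pressed down on the level closes that gap. At the start the handwheel end is too low.
- deck_mid (a point): Middle of the deck's top face, where the middle of the level belongs (73 mm above the table when level).
- wheel_hub (a point): Top centre of the handwheel (black disc, 84 mm diameter, rim top 115 mm above the table), on its vertical axis, 118 mm up; it keeps its height. One full turn clockwise, seen from above, raises the deck's handwheel end by 0.08 rad; it stays where it is left (friction 0.06 N m). A little over 1 to 1.5 turns clockwise are needed; the stops lie beyond.
- crank (a point): Black upright crank handle on the handwheel, 32 mm from the axis: a sleeve of 15 mm diameter and 39 mm height that spins freely on its pin, standing 117 to 156 mm above the table. This point is on its axis, 142 mm above the table.
- level: Loose aluminium spirit level, 166 (x) x 26 (y) x 44 (z) mm, 0.13 to 0.22 kg, standing on the table at the start. Origin: centre of its underside; x lengthwise, z up. The -x half is a plain full-height block (grip or press it there); the +x half carries the vial, a clear tube 35 mm from the centre with a bubble and two lines.
- grip_top (a point): Point on the top face of the level's plain half, 25 mm from its middle towards -x: a good place to press; for gripping, its sides are 26 mm apart from here down to the underside.
- bubble (a joint): Place of the dark 15 mm long bubble along the level's x, in m: 0 is centred between the two lines, which are 21 mm apart. It goes to the higher end: 0.25 m per rad of tilt (10 mm for 0.04 rad, 20 mm for a full turn of the handwheel), with stops at +-0.027. It lies between the lines within +-0.003.
- spice_a: Bystander: spice jar, 41 mm wide and 105 mm high, origin under its centre.
- tin_a: Bystander: low tin, 75 mm wide and 58 mm high, origin under its centre.
Not all that is in view belongs to the job. Of the things that look like the level, the larger one is meant.

How it is judged:
At the end, for the whole second after the job is handed in: Level flat on the deck, within 35 mm of its middle each way and 0.2 rad of lengthwise, fingers on it, pressed on with 6 to 28 N (weight included); so pressed, the bubble is within 3 mm of centre and the deck within 0.014 rad of horizontal. The program finishes still pressing (value of joint bubble between -0.003 and 0.003 m and angle between deck's own z axis and vertical below 0.014 rad and angle between level's own z axis and vertical below 0.03 rad and angle between the x axis of level and the y axis of deck, either way round below 0.2 rad and x of level in the frame of deck_mid between -0.035 and 0.035 m and y of level in the frame of deck_mid between -0.035 and 0.035 m and z of level in the frame of deck_mid below 0.006 m and contact force between level and deck between 6 and 28 N and contact force between the fingers and level above 4 N and linear speed of level below 0.02 m/s); the arm keeps its last pose, push and grip.
It fails at once if the spice jar or the tin is moved by more than 40 mm (distance of any of spice_a, tin_a from where it was at the start of the episode above 0.04 m).
It also fails if it takes over 72 s, if anything falls off the work surface, if the arm or the gripper's body presses on something with over 40 N, if the wrist force passes 120 N, or if a joint passes its speed limit or range.

ROBOT

A 7-joint arm with a two-finger parallel gripper is mounted at the origin on the work surface; the furniture and walls round the work are solid. World frame = base frame: x ahead of the robot, y to its left, z up, the work surface at z = 0. Lengths are in m, angles in rad, forces in N, time in s.
With the tool pointing down it reaches from about 0.425 to 0.875 m from the base axis. Payload 4.7 kg.
Tool frame: the origin (TCP) lies midway between the tips of the shut fingers; the grasp point (between the pads) lies 19 mm behind it; z points along the fingers, y is the line along which they close (so a half turn about z gives the same grasp; the last joint's range is limited). The gripper opens to 87 mm and grips with 3 to 60 N. Pads are 19 mm wide; open, the fingers measure 117 mm over their backs; the gripper's body (75 mm by 190 mm) begins 51 mm behind the grasp point.
Start: joints at [0.014, 0.321, -0.07, 1.45, 0.023, 1.371, -0.057], TCP at [0.65, -0, 0.223] pointing down, gripper open.
Joint ranges: [-2.86, 2.86], [-0.3, 2.09], [-1.38, 1.24], [0.06, 2.45], [-1.56, 4.7], [0.09, 2.05], [-2.69, 2.69]. Speed limits (rad/s): [2.57, 2.57, 3.14, 3.14, 3.14, 3.14, 3.14].

INTERFACE

Orientations are given as a rotation vector (axis times angle).
In Python, from bench import ctrl gives the robot as it stands. The module is installed in compiled form; this text tells all that it offers.
- The arm moves only by the shell command python3 -m handwheel 'ROWS' [FORCE]. ROWS is JSON, a list of rows, each a list of 7 numbers: the finger opening in m, from 0 to 0.087, then the shift along the tool's x, y, z in m, then the turn, a rotation vector about the tool's x, y, z in degrees. A call has 1 to 12 rows; each row shifts and turns the commanded pose from where the row before left it, along the tool's axes as they then stand; what a row does not reach is not made up. A row lasts 1/8 s, in which the tool goes at most 62.5 mm and 10.7 degrees, less where a joint would pass 70% of its speed; a pose out of reach is approached as far as the arm can. A call is refused whole if a number of a shift passes 0.0625 or a number of a turn 10.7, either way. A call with a gripper value outside its range is refused whole. The fingers move at their own pace and stop on an object; FORCE is the grip in N (left out, the last holds). Time passes only in rows, so rows that do not move let the fingers close. It gives the time, the measured TCP pose, the force, the opening and the grip force at its end, in the units of the state.
- ctrl.get_state(): the state, without advancing time (a new reading comes with each control period).
- ctrl.get_image(name): name is "scene" or "side" or "wrist"; returns (picture, depth): 480x640x3 uint8, blue, green, red; 480x640 float32, m along the optical axis (not along the pixel's ray), 0 where there is no reading.
- ctrl.camera_info(name): a dict with "intrinsics" (3x3 intrinsics, pixels), "D" ([k1, k2, p1, p2, k3] as OpenCV has them; the pictures are not rectified), "R" (3x3) and "t" (3): a world point X has camera coordinates R X + t. Camera axes: x right, y down, z forward; pixel columns grow to the right and rows downward; lengths in m; the calibration is good to about 2 mm. A picture is of the moment at which its call begins: read the wrist's pose just before it. camera_info takes no time and is no camera call; for the wrist camera it gives the pose at the moment of the call.
- ctrl.close_job(): hands the job in; it is judged then, once.
The state is a dict: "time": time; "joint_positions": joint angles; "qd": joint speeds; "joint_torque": joint torques, N m; "position": TCP position; "tool_rot": TCP orientation; "ft_force": force on the tool from outside, world axes, zero at the start; "torque": the same for the moment, N m; "grip_width": opening from 0.0 (shut) to 1.0 (fully open); "grip_force": force on a finger pad.
Only numpy, scipy, OpenCV 4.12 (cv2) and the standard library are available. Lean on these libraries where they do the work, as an engineer would, in place of code of your own. Each camera call takes 0.05 s, during which the arm holds its last target. There are 200 camera calls.

## Working session

There is one attempt and no reset: what is moved stays moved. The work goes in short steps, Python scripts to look and compute and a shell command to move; the robot and the scene stay as the last step left them, time stands still between calls to the robot, and variables do not carry over. Pictures are saved under pics/ and viewed, at most 10 in all, crops included, and the job is handed in when it is done.

```bash
mkdir -p pics; cat > h.py <<'E'
import numpy as np, cv2
from bench import ctrl
from scipy.spatial.transform import Rotation as R
def snap(n,f):
    i=ctrl.camera_info(n); im,d=ctrl.get_image(n); cv2.imwrite('pics/'+f+'.png',im); np.savez('pics/'+f+'.npz',im=im,d=d,K=i['intrinsics'],D=i['D'],R=i['R'],t=i['t']); return im
def px(f,u,v,z=None):
    a=np.load('pics/'+f+'.npz'); p=cv2.undistortPoints(np.array([[[u,v]]],float),a['K'],a['D'])[0,0]
    r=np.array([*p,1.]); Rm,t=a['R'],a['t'].ravel()
    if z is None:
        w=a['d'][int(v)-1:int(v)+2,int(u)-1:int(u)+2]; s=np.median(w[w>0])
    else:
        o=-Rm.T@t; q=Rm.T@r; s=(z-o[2])/q[2]
    return np.round(Rm.T@(r*s-t),4)
E
python3 - <<'E'
from h import *
for n in('scene','side'): snap(n,n+'0')
s=ctrl.get_state();print(s)
for n in('scene','side','wrist'):
  i=ctrl.camera_info(n);print(n,-np.array(i['R']).T@np.array(i['t']).ravel(),np.round(i['R'],2))
E
```

```text
{'time': 0.1, 'joint_positions': array([ 0.01406644,  0.32174143, -0.07009697,  1.45155776,  0.02261742,
        1.37077938, -0.05691113]), 'qd': array([-0.00049054, -0.00292882,  0.00074935, -0.00399589,  0.0010331 ,
        0.00015959,  0.00046125]), 'joint_torque': array([ 1.37795760e-04, -4.92569017e+01, -4.06077392e-01, -3.13399816e+01,
       -6.42974046e-02,  3.95253638e-02,  6.49213871e-05]), 'position': array([ 6.49509352e-01, -2.50584323e-05,  2.21573419e-01]), 'tool_rot': array([-2.22057341e+00, -2.22071882e+00,  2.00007152e-03]), 'ft_force': array([ 0.3665302 ,  0.37319876, -0.39885179]), 'torque': array([-7.38039556e-03,  1.80071186e-02,  9.04881771e-05]), 'grip_force': 0.0, 'grip_width': 0.9981960355889505}
scene [-0.26792352 -0.50012056  0.94148312] [[ 0.49 -0.87  0.  ]
 [-0.59 -0.33 -0.73]
 [ 0.64  0.35 -0.68]]
side [ 0.60825099 -1.36526631  0.62749723] [[ 1.    0.06 -0.01]
 [ 0.01 -0.38 -0.93]
 [-0.06  0.92 -0.38]]
wrist [0.64859945 0.0774683  0.38445264] [[ 1.   -0.   -0.  ]
 [ 0.   -0.96  0.28]
 [-0.   -0.28 -0.96]]
```

View pics/scene0.png

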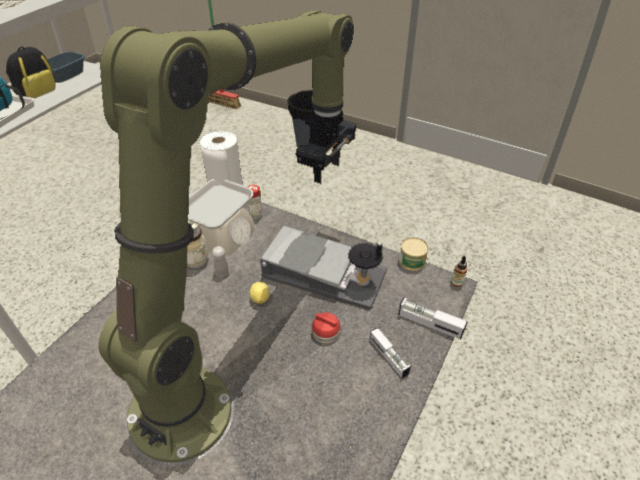

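View pics/side0.png

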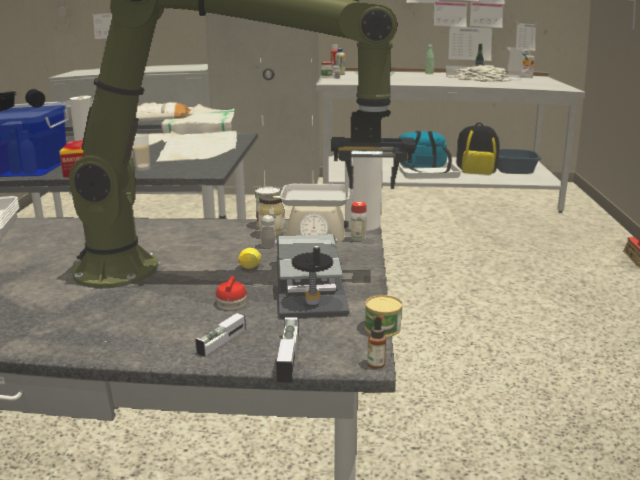

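The larger level is at scene (432,317), side (288,348). The stand is at scene (325,265), its wheel at (365,255) with the crank at (378,248). I'll crop closer.

```bash
python3 - <<'E'
from h import *
a=cv2.imread('pics/scene0.png')[220:370,250:480]; b=cv2.imread('pics/side0.png')[230:385,270:410]
a=cv2.resize(a,(690,450),interpolation=3)  # 3x
cv2.imwrite('pics/c1.png',a)
cv2.imwrite('pics/c2.png',cv2.resize(b,None,fx=3.8,fy=3.8,interpolation=2))
E
```

```text
(no output)
```

View pics/c1.png

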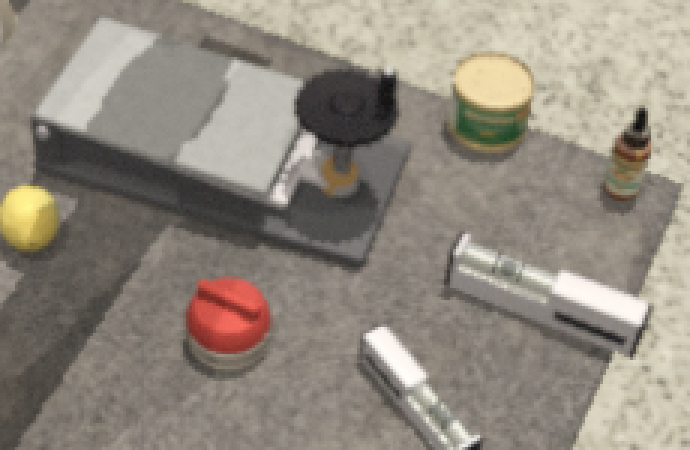

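View pics/c2.png

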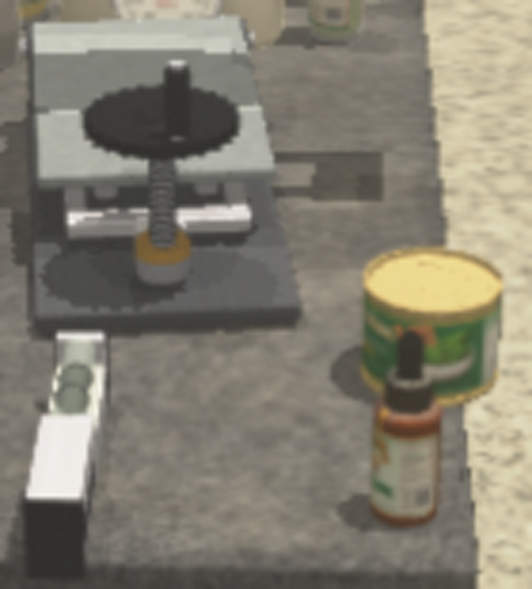

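```bash
python3 - <<'E'
from h import *
S=lambda u,v,z=None:px('scene0',250+u/3,220+v/3,z)
T=lambda u,v,z=None:px('side0',270+u/3.8,230+v/3.8,z)
print('lvl scene',[S(u,v,.044) for u,v in((550,290),(558,270),(648,301),(640,322),(463,236))])
print('lvl side',[T(u,v,.044) for u,v in((42,417),(88,417),(80,498),(27,498),(60,334),(104,334))])
print('hub',S(347,101,.117),S(347,101),T(162,121,.116),T(162,121))
print('crank top',S(388,72,.156),T(177,66,.156))
print('deck',S(100,20),S(35,120),S(272,200),T(32,25),T(245,20),T(270,178),T(38,186))
print('plate',S(410,145,.012),S(362,262,.012),T(35,325,.01),T(300,315,.01))
print('tin',S(492,75,.058),'spice',S(640,115,.105))
E
```

```text
lvl scene [array([ 0.4755, -0.3903,  0.044 ]), array([ 0.4981, -0.389 ,  0.044 ]), array([ 0.5026, -0.4638,  0.044 ]), array([ 0.4793, -0.4643,  0.044 ]), array([ 0.4944, -0.3073,  0.044 ])]
lvl side [array([ 0.4786, -0.3977,  0.044 ]), array([ 0.5009, -0.3965,  0.044 ]), array([ 0.5041, -0.4686,  0.044 ]), array([ 0.4798, -0.47  ,  0.044 ]), array([ 0.4785, -0.3141,  0.044 ]), array([ 0.5013, -0.313 ,  0.044 ])]
hub [ 0.5221 -0.1828  0.117 ] [ 0.5209 -0.1832  0.1182] [ 0.5248 -0.2011  0.116 ] [ 0.5246 -0.1984  0.1148]
crank top [ 0.5314 -0.2124  0.156 ] [ 0.5345 -0.2187  0.156 ]
deck [0.5501 0.0815 0.0726] [0.417  0.0638 0.0659] [ 0.4627 -0.146   0.032 ] [ 0.3971  0.237  -0.    ] [0.5576 0.186  0.026 ] [ 0.5828 -0.1297  0.0492] [ 0.4475 -0.1441  0.0481]
plate [ 0.5989 -0.2171  0.012 ] [ 0.4538 -0.2366  0.012 ] [ 0.456  -0.2433  0.01  ] [ 0.6021 -0.2252  0.01  ]
tin [ 0.6739 -0.2613  0.058 ] spice [ 0.639  -0.4022  0.105 ]
```

```bash
python3 -m handwheel '[[0.05,-0.04,-0.03,0,0,0,0],[0.05,-0.04,-0.03,0,0,0,0],[0.05,-0.04,-0.03,0,0,0,0],[0.05,-0.03,-0.03,0,0,0,0],[0.05,0,0,0,0,0,0],[0.05,0,0,0,0,0,0]]' 20; python3 - <<'E'
from h import *
snap('wrist','w1')
E
```

```text
time: 0.85
position: [0.5303, -0.1492, 0.2225]
tool_rot: [-2.221, -2.222, -0.001]
ft_force: [0.5, 0.5, 0.5]
grip_width: 0.578
grip_force: 0.0
```

View pics/w1.png

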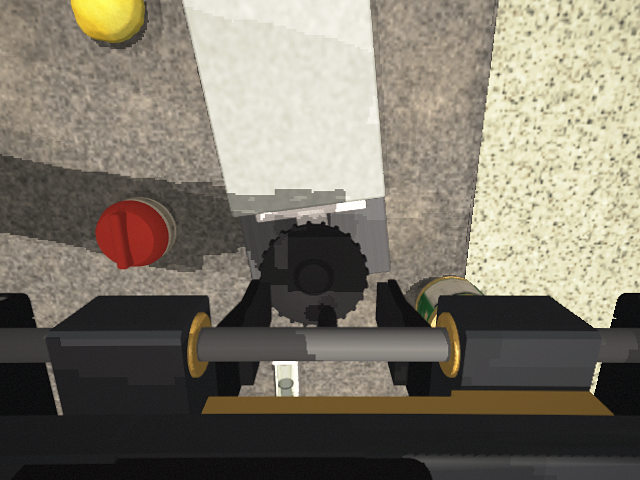

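The wheel hub is at (314,276), the crank at about (320,312), and the deck's front corners at (229,212) and (384,194).

```bash
python3 - <<'E'
from h import *
P=lambda u,v,z=None:px('w1',u,v,z)
print('hub',P(314,276,.117),P(314,276),'rim L R T',P(260,272,.114),P(368,275,.114),P(312,223,.114))
print('crank',P(320,310,.156),P(320,312))
print('deck',[P(*q) for q in((230,207),(382,192),(190,20),(370,20))])
print('deck edge pts z',[P(229,212,.058),P(384,194,.058),P(187,10,.066),P(371,10,.066)])
E
```

```text
hub [ 0.5219 -0.1798  0.117 ] [ 0.5219 -0.179   0.119 ] rim L R T [ 0.4793 -0.1777  0.114 ] [ 0.5644 -0.1802  0.114 ] [ 0.5206 -0.138   0.114 ]
crank [ 0.5268 -0.1892  0.156 ] [ 0.5265 -0.2077  0.1232]
deck [array([ 0.4451, -0.137 ,  0.0576]), array([ 0.581 , -0.1229,  0.0605]), array([0.4287, 0.0082, 0.0697]), array([0.5646, 0.009 , 0.0678])]
deck edge pts z [array([ 0.4439, -0.1415,  0.058 ]), array([ 0.5832, -0.1251,  0.058 ]), array([0.426 , 0.0158, 0.066 ]), array([0.5653, 0.0161, 0.066 ])]
```

```bash
python3 -m handwheel '[[0.05,-0.061,0.001,0,0,0,0],[0.05,0,0,0.05,0,0,0],[0.05,0,0,0.045,0,0,0],[0.05,0,0,0,0,0,0],[0,0,0,0,0,0,0],[0,0,0,0,0,0,0],[0,0,0,0,0,0,0]]' 12
```

```text
time: 1.78
position: [0.5321, -0.2112, 0.1294]
tool_rot: [2.219, 2.22, 0.002]
ft_force: [-0.7, 0.2, -0.7]
grip_width: 0.316
grip_force: 0.0
```

```bash
python3 -m handwheel '[[0,0,0,0.003,0,0,0],[0,0,0,0,0,0,0],[0,0,0,0,0,0,0],[0,0,0,0,0,0,0]]' 12; python3 -c "
from h import *
snap('scene','s1')[210:320,320:420]
cv2.imwrite('pics/s1c.png',cv2.resize(cv2.imread('pics/s1.png')[180:330,240:460],None,fx=3,fy=3))"
```

```text
time: 2.28
position: [0.5317, -0.2113, 0.1251]
tool_rot: [2.22, 2.22, 0.001]
ft_force: [2.8, -0.5, 2.0]
grip_width: 0.166
grip_force: 12.0
```

View pics/s1c.png

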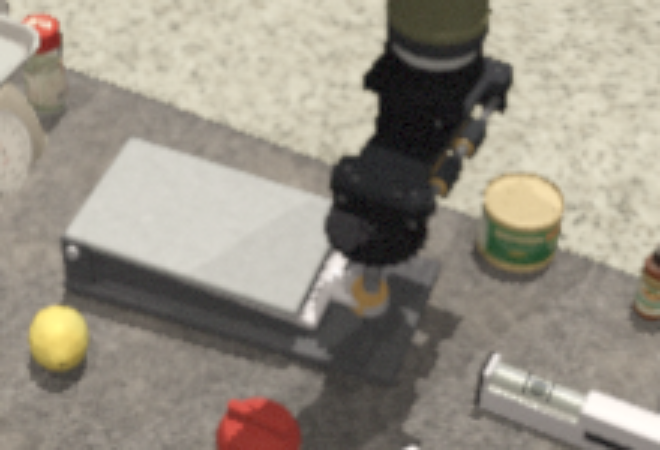

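Crank gripped (14.4 mm opening). Cranking the first half turn clockwise.

```bash
python3 -m handwheel '[[0,-0.0006,-0.0166,0,0,0,0],[0,0.0078,-0.0146,0,0,0,0],[0,0.014,-0.0088,0,0,0,0]]'; python3 -m handwheel '[[0,0.0166,-0.0006,0,0,0,0],[0,0.0146,0.0078,0,0,0,0],[0,0.0088,0.014,0,0,0,0]]'
```

```text
time: 2.7
position: [0.4918, -0.1902, 0.1251]
tool_rot: [2.22, 2.218, 0.003]
ft_force: [10.2, -0.9, -1.5]
grip_width: 0.168
grip_force: 12.0
time: 3.08
position: [0.5113, -0.1504, 0.125]
tool_rot: [-2.222, -2.221, 0.005]
ft_force: [-0.6, -7.2, 4.4]
grip_width: 0.169
grip_force: 12.0
```

```bash
python3 -m handwheel '[[0,0.0006,0.0166,0,0,0,0],[0,-0.0078,0.0146,0,0,0,0],[0,-0.014,0.0088,0,0,0,0],[0,-0.0166,0.0006,0,0,0,0],[0,-0.0146,-0.0078,0,0,0,0],[0,-0.0088,-0.014,0,0,0,0],[0,-0.0006,-0.0166,0,0,0,0],[0,0.0078,-0.0146,0,0,0,0],[0,0.014,-0.0088,0,0,0,0],[0,0,0,0,0,0,0],[0,0,0,0,0,0,0]]'
```

```text
time: 4.45
position: [0.4913, -0.1878, 0.125]
tool_rot: [-2.218, -2.222, -0.001]
ft_force: [1.3, 1.7, 7.9]
grip_width: 0.163
grip_force: 12.0
```

```bash
python3 -m handwheel '[[0.05,0,0,0,0,0,0],[0.05,0,0,0,0,0,0],[0.05,0,0,-0.03,0,0,0],[0.05,0,0,-0.05,0,0,0],[0.05,-0.06,0,0,0,0,0],[0.05,-0.06,0,0,0,0,0],[0.05,-0.06,0,0.04,0,0,0],[0.05,-0.052,0,0.03,0,0,0],[0.05,0,0,0.05,0,0,0],[0.05,0,0,0.04,0,0,0],[0.05,0,0,0.03,0,0,0],[0.05,0,0,0,0,0,0]]' 12; python3 -c "
from h import *
snap('wrist','w2')"
```

```text
time: 5.95
position: [0.4882, -0.4117, 0.016]
tool_rot: [-2.216, -2.215, 0.002]
ft_force: [-1.0, 0.8, -0.2]
grip_width: 0.58
grip_force: 0.0
```

View pics/w2.png

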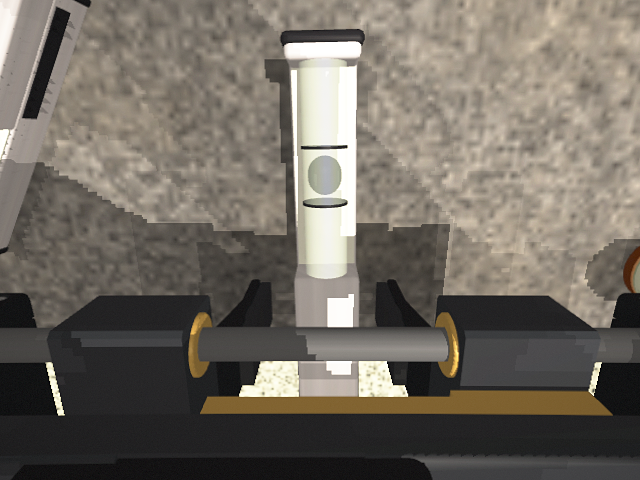

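The level stands between the open fingers. The bubble at (324,175) sits between the lines at rows 147 and 203, and the vial end is at row ~45.

```bash
python3 -m handwheel '[[0.05,0,0,0.004,0,0,0],[0.02,0,0,0,0,0,0],[0.02,0,0,0,0,0,0],[0.02,0,0,0,0,0,0],[0.02,0,0,0,0,0,0]]' 30; python3 -c "
from h import *
print(px('w2',323,36,.044),px('w2',284,40,.044),px('w2',363,40,.044),px('w2',322,270,.044))"
```

```text
time: 6.62
position: [0.4909, -0.4141, 0.0165]
tool_rot: [2.221, 2.221, -0.0]
ft_force: [-1.9, 1.0, 2.5]
grip_width: 0.296
grip_force: 29.8
[ 0.4871 -0.3045  0.044 ] [ 0.4743 -0.3056  0.044 ] [ 0.5002 -0.3057  0.044 ] [ 0.4867 -0.3862  0.044 ]
```

```bash
python3 -m handwheel '[[0.02,0,0,-0.06,0,0,0],[0.02,0,0,-0.06,0,0,0],[0.02,0,0,-0.06,0,0,0],[0.02,0.06,0.002,0,0,0,0],[0.02,0.06,0.002,0,0,0,0],[0.02,0.06,0.002,0,0,0,0],[0.02,0.06,0.002,0,0,0,0],[0.02,0.06,0.002,0,0,0,0],[0.02,0.06,0.002,0,0,0,0],[0.02,0,0,0,0,0,-6.6],[0.02,0,0,0,0,0,0],[0.02,0,0,0,0,0,0]]'
```

```text
time: 8.12
position: [0.5028, -0.0549, 0.1956]
tool_rot: [-2.094, -2.342, 0.001]
ft_force: [-0.5, -0.4, -1.5]
grip_width: 0.299
grip_force: 29.8
```

```bash
python3 -m handwheel '[[0.02,0,0,0.05,0,0,0],[0.02,0,0,0.04,0,0,0],[0.02,0,0,0.006,0,0,0],[0.02,0,0,0,0,0,0],[0.02,0,0,0,0,0,0]]'; python3 -m handwheel '[[0.02,0,0,0.003,0,0,0],[0.02,0,0,0.002,0,0,0],[0.02,0,0,0,0,0,0]]'
```

```text
time: 8.75
position: [0.5046, -0.0542, 0.1019]
tool_rot: [2.089, 2.343, 0.003]
ft_force: [-0.7, 0.3, -1.8]
grip_width: 0.294
grip_force: 29.8
time: 9.12
position: [0.5031, -0.0538, 0.095]
tool_rot: [2.09, 2.345, 0.0]
ft_force: [-0.1, -0.1, -1.2]
grip_width: 0.292
grip_force: 29.8
```

```bash
python3 -m handwheel '[[0.02,0,0,0.002,0,0,0],[0.02,0,0,0.002,0,0,0],[0.02,0,0,0,0,0,0]]';  python3 -m handwheel '[[0.02,0,0,0.002,0,0,0],[0.02,0,0,0,0,0,0]]'
```

```text
time: 9.5
position: [0.5033, -0.0541, 0.091]
tool_rot: [2.09, 2.345, 0.0]
ft_force: [-1.1, -1.2, 1.3]
grip_width: 0.295
grip_force: 29.8
time: 9.75
position: [0.5033, -0.0543, 0.089]
tool_rot: [2.09, 2.345, -0.0]
ft_force: [-0.5, -2.4, 2.1]
grip_width: 0.295
grip_force: 29.8
```

```bash
python3 -m handwheel '[[0.05,0,0,0,0,0,0],[0.05,0,0,0,0,0,0],[0.05,0,0,-0.03,0,0,0],[0,0,0,-0.02,0,0,0],[0,0,0,0,0,0,0],[0,0,0,0,0,0,0],[0,0,0,0,0,0,0],[0,0,0,0.014,0,0,0],[0,0,0,0.003,0,0,0],[0,0,0,0,0,0,0]]' 20; python3 -m handwheel '[[0,0,0,0.002,0,0,0],[0,0,0,0,0,0,0]]'
```

```text
time: 11.0
position: [0.5028, -0.0535, 0.1215]
tool_rot: [-2.089, -2.345, 0.0]
ft_force: [-0.5, 0.9, 2.0]
grip_width: 0.011
grip_force: 0.9
time: 11.25
position: [0.503, -0.0541, 0.1201]
tool_rot: [2.09, 2.345, -0.0]
ft_force: [-0.9, 0.0, 3.5]
grip_width: 0.006
grip_force: 1.4
```

```bash
for i in 1 2 3; do python3 -m handwheel '[[0,0,0,0.0015,0,0,0],[0,0,0,0,0,0,0],[0,0,0,0,0,0,0]]' 20|grep -E 'pos|ft'; done
```

```text
position: [0.5032, -0.0545, 0.1186]
ft_force: [-0.6, -2.7, 3.6]
position: [0.5035, -0.054, 0.1171]
ft_force: [-0.3, -3.5, 4.2]
position: [0.5035, -0.0541, 0.1161]
ft_force: [0.1, -3.2, 7.9]
```

```bash
python3 -m handwheel '[[0,0,0,0.001,0,0,0],[0,0,0,0,0,0,0],[0,0,0,0,0,0,0]]' 20|grep -E 'pos|ft'; python3 -c "
from h import *
im=snap('wrist','w3'); cv2.imwrite('pics/w3c.png',cv2.resize(im[0:300,200:440],None,fx=2,fy=2))"
```

```text
position: [0.5036, -0.0541, 0.116]
ft_force: [-2.3, -3.1, 12.8]
```

View pics/w3c.png

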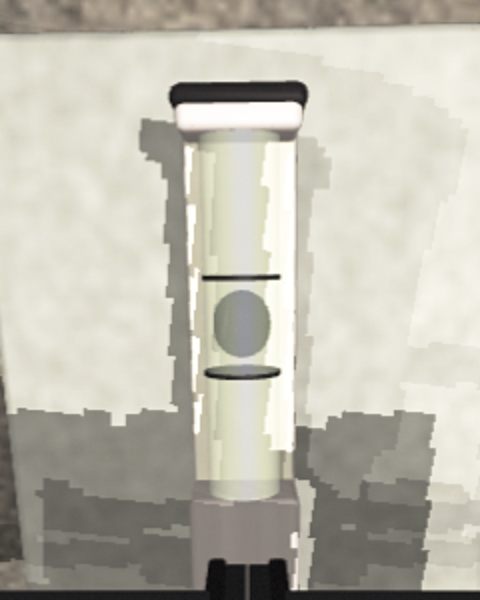

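The bubble spans rows 290–357 (centre 323.5) in the crop and the lines are at 277 and 373 (mid 325), so it is within about 0.5 mm of centre. Next I check the level's placing on the deck and how steady the push is.

```bash
python3 -m handwheel '[[0,0,0,0,0,0,0],[0,0,0,0,0,0,0],[0,0,0,0,0,0,0],[0,0,0,0,0,0,0]]' 20|grep -E 'pos|ft'; python3 - <<'E'
from h import *
print('far edge',px('w3',230,18,.073),px('w3',400,13,.073),'level end',px('w3',319,43,.117), px('w3',319,45),'block edge',px('w3',322,241,.117))
f=[]
for i in range(8):
    ctrl.get_image('wrist'); f.append(ctrl.get_state()['ft_force'][2])
print(np.round(f,1))
E
```

```text
position: [0.5036, -0.0541, 0.116]
ft_force: [-2.2, -3.0, 13.3]
far edge [0.442  0.0703 0.073 ] [0.5245 0.082  0.073 ] level end [0.488  0.0556 0.117 ] [0.488  0.055  0.1166] block edge [ 0.4983 -0.025   0.117 ]
[12.8 12.2 12.9 12.4 12.3 12.  12.2 12. ]
```

```bash
python3 -c "
from h import *
print(ctrl.close_job())"
```

```text
the job is handed in; nothing more can be done
None
```

I handed the job in at about 13 s, still pressing the level at about 12 N, with the bubble within about 0.5 mm of centre and the level about 5 mm from the deck's middle; I haven't seen the judge's result.

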